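Load the missing chime bar under the rack's hold-down beam

TASK

The demonstration rack on the instrument stall is missing its middle chime bar. Lift the blue chime bar out of the grey tray and slide it lengthwise into the empty middle lane of the rack, under the dark beam, until it is fully home against the stop and lying flat; let go of it. Leave the red bar in the tray and do not disturb the other things on the table.

Things in the scene. Friction and masses are not known exactly. Their poses are not given: they have to be found in the camera images.
- blue_bar: The chime bar to load: light wood block with a blue metal plate on top, 140 long x 32 wide x 28 mm high, about 0.14 kg. Origin: centre of its underside; x along its length, y across, z up. Same both ways round: either end may go in first. It starts flat in the tray, its length within 0.1 rad of the tray's x.
- red_bar: A second chime bar of the same size with a red plate, which stays in the tray, parallel to the blue one; the two bars lie about 84 mm apart (centre to centre, along the tray's y), and which is on which side varies. Origin and axes as for the blue bar.
- tray: Fixed open grey plastic tray, 180 (x) x 200 (y) x 40 mm high outside, walls and floor 5 mm thick. Origin: centre of its underside on the table; z up. Tray and rack may each stand on the robot's left or right.
- rack: Fixed wooden rack. Origin on the table; bars slide in towards its +x (roughly away from the robot); y across the lanes. White deck 12 mm thick, x -100 to +90 mm, 250 mm wide. Middle lane at y = 0, empty. Fixed bars (yellow, green plate; same size) fill lanes at y = +84 and -84 mm. A bar that is home has its centre at x = -10, y = 0, underside at z = 12 mm, 80 mm of it out in front of the beam.
- rack_mouth (a point): Point on the deck, middle of the empty lane, under the front edge of the beam (rack x = 0, y = 0, z = 12 mm); rack axes. The dark beam spans all lanes over rack x = 0 to 30 mm: underside 34 mm above the deck, top 60 mm above the table. The lane is 37 mm wide from x = 0 to 60; short flared guides (x = -20 to 0, 30 mm high) widen its mouth to about 55 mm; the deck before them is open.
- rack_stop (a point): Point on the deck at the foot of the stop's face, middle of the empty lane (rack x = 60, y = 0, z = 12 mm); rack axes. The stop is a dark wooden rail across the rack, 34 mm high, 14 mm thick, that closes the lanes at their far end.
- shaker: Loose orange egg-shaped shaker, 44 mm across and 50 mm high, standing on the table near the robot, in front of it. Origin: centre of its underside. Not to be disturbed.
- mallet_a: Loose mallet with a blue ball head (32 mm) and a wooden stick, 230 mm long in all, lying on the table at the far left. Origin: on the table under the middle of the stick; x along the stick towards the head. Not to be disturbed.
- mallet_b: The same kind of mallet with a dull blue head, lying at the far right. Not to be disturbed.
- woodblock: Loose dark wood block (percussion), 60 x 130 x 45 mm high, on the left. Origin: centre of its underside. Not to be disturbed.
- harmonica: Loose harmonica, 30 x 104 x 28 mm high, on the right. Origin: centre of its underside. Not to be disturbed.
Mind the look-alikes: they are no part of the job. Leave any green look-alike of the red_bar alone.

How it is judged:
By the outcome, as a careful person would: the job done as asked, in the order asked, and still so for the second after the job is handed in, with the robot touching nothing.
It also fails if it takes over 48 s, if anything falls off the work surface, if the arm or the gripper's body presses on something with over 40 N, if the wrist force passes 120 N, or if a joint passes its speed limit or range.

ROBOT

A 7-joint arm with a two-finger parallel gripper is mounted at the origin on the work surface. World frame = base frame: x ahead of the robot, y to its left, z up, the work surface at z = 0. Lengths are in m, angles in rad, forces in N, time in s.
With the tool pointing down it reaches from about 0.4 to 0.85 m from the base axis. Payload 4.5 kg.
Tool frame: the origin (TCP) lies at the very end of the fingers, on their centre line; the grasp point (between the pads) lies 19 mm behind it; z points along the fingers, y is the direction in which the jaws open and shut (so a half turn about z gives the same grasp; the last joint's range is limited). The gripper opens to 88 mm and grips with 3 to 60 N. Pads are 18 mm wide; open, the fingers measure 123 mm over their backs; the gripper's body (75 mm by 187 mm) begins 45 mm behind the grasp point.
Start: joints at [-1.18, 0.689, -0.195, 1.565, 0.157, 0.902, -0.215], TCP at [0.218, 0.586, 0.239] pointing down, gripper open.
Joint ranges: [-3.01, 3.01], [-0.46, 2.08], [-1.47, 1.51], [0.13, 2.56], [-1, 4.14], [0.04, 2.09], [-2.66, 2.66]. Speed limits (rad/s): [2.57, 2.57, 3.14, 3.14, 3.14, 3.14, 3.14].

INTERFACE

Orientations are given as a unit quaternion [x, y, z, w].
In Python, from plant import telemetry, imaging, r gives the robot as it stands.
- The arm moves only by the shell command python3 -m creep 'ROWS' [FORCE]. ROWS is JSON, a list of rows, each a list of 5 numbers: the closure in counts, from 0 (fully open) to 255 (shut), then the shift along the tool's x, y, z in m, then the turn about the tool's z in degrees. In form: [[fingers, x, y, z, yaw], ...]. A call has 1 to 10 rows; each row is the pose to reach, as a shift and turn from the pose commanded when the call began, along the tool's axes at that moment; what a row does not reach only later rows make up. A row lasts 1/8 s, in which the tool goes at most 62.5 mm and 10.7 degrees, less where a joint would pass 70% of its speed; a pose out of reach is approached as far as the arm can. A call with a gripper value outside its range is refused whole. The fingers move at their own pace and stop on an object; FORCE is the grip in N (left out, the last holds). Time passes only in rows, so rows that repeat a pose let the fingers close. It gives the time, the measured TCP pose, the force and the opening at its end, in the units of the state.
- telemetry.get_state(): the state, without advancing time (a new reading comes with each control period).
- imaging.snapshot(name): name is "side" or "top"; returns a dict with "image" (480x640x3 uint8, blue, green, red), "camera_matrix" (3x3 intrinsics, pixels), "R" (3x3) and "t" (3): a world point X has camera coordinates R X + t. Camera axes: x right, y down, z forward; pixel columns grow to the right and rows downward; lengths in m; the calibration is good to about 2 mm. A picture is of the moment at which its call begins. There is no depth.
- r.finish_job(): hands the job in, once; it reports no verdict.
Trained networks look in a picture, given as the dict that the camera call returned (one of the last four; its "shot" number tells which), for a name from the list of things; names that differ only in an ending like _2 or _b are one class to them, and where a whole thing is asked for, a point or a joint stands for the part that bears it (a point fixed in the world has none). Each returns a list of dicts, best first, with "score" (0 to 1); they miss things now and then, are a little off and sometimes report something else, mostly with a low value. They report only what shows in the picture. A call takes as long as a camera call. They do not tell look-alikes from the thing itself.
- imaging.boxes_of(picture, target): "rect" ([left, top, right, bottom] in pixels, round what is visible of it).
- imaging.trace(picture, target): "pixels" (480x640 bool, what is visible of it) and "rect" ([left, top, right, bottom] in pixels, round what is visible of it).
- imaging.place_of(picture, target): "location" ([row, column] in pixels: a listed point, or the origin of a listed thing).
The state is a dict: "clock": time; "q": joint angles; "qd": joint speeds; "joint_torque": joint torques, N m; "tool_pos": TCP position; "eef_rot": TCP orientation; "contact_force": force on the tool from outside, world axes, zero at the start; "moment": the same for the moment, N m; "opening": opening from 0.0 (shut) to 1.0 (fully open).
Only numpy, scipy, OpenCV 4.12 (cv2) and the standard library are available. Lean on these libraries where they do the work, as an engineer would, in place of code of your own. Each camera call takes 0.05 s, during which the arm holds its last target.

## Working session

There is one attempt and no reset: what is moved stays moved. The work goes in short steps, Python scripts to look and compute and a shell command to move; the robot and the scene stay as the last step left them, time stands still between calls to the robot, and variables do not carry over. Pictures are saved under pics/ and viewed, and the job is handed in when it is done.

```bash
ls; mkdir -p pics; cat > h.py <<'E'
import numpy as np,cv2
from plant import telemetry, imaging, r
def shot(n,f):
    p=imaging.snapshot(n); cv2.imwrite('pics/'+f,p['image']); return p
def back(p,u,v,z):
    K=np.array(p['camera_matrix']);R=np.array(p['R']);t=np.array(p['t'])
    d=R.T@np.linalg.inv(K)@[u,v,1]; c=-R.T@t
    return c+d*(z-c[2])/d[2]
def proj(p,X):
    x=np.array(p['camera_matrix'])@(np.array(p['R'])@np.array(X)+np.array(p['t'])); return x[:2]/x[2]
E
python3 - <<'E'
from h import *
s=telemetry.get_state();print({k:np.round(s[k],3).tolist() for k in s})
for c in ['top','side']:
    p=shot(c,c+'0.png'); print(c,np.round(-np.array(p['R']).T@p['t'],3))
    for n,z in [('blue_bar',0.005),('red_bar',.005),('tray',0),('rack',0),('rack_mouth',.012),('rack_stop',.012),('shaker',0),('woodblock',0),('harmonica',0)]:
        for d in imaging.place_of(p,n)[:3]:
            v,u=d['location']; print(n,round(d['score'],2),int(u),int(v),np.round(back(p,u,v,z),3))
E
```

```text
pics
{'clock': 0.0, 'q': [-1.18, 0.69, -0.195, 1.566, 0.157, 0.902, -0.215], 'qd': [0.001, -0.001, 0.001, -0.0, -0.001, 0.001, 0.001], 'joint_torque': [0.0, -52.758, -1.267, -15.342, -0.053, 0.006, 0.0], 'tool_pos': [0.218, 0.585, 0.238], 'eef_rot': [0.177, 0.984, -0.001, -0.0], 'contact_force': [0.483, 0.496, 1.085], 'moment': [-0.005, -0.016, 0.023], 'opening': 0.997}
top [0.453 0.01  1.52 ]
blue_bar 0.8 229 201 [0.635 0.235 0.005]
blue_bar 0.69 385 195 [ 0.64  -0.195  0.005]
red_bar 0.83 253 202 [0.63  0.167 0.005]
red_bar 0.69 267 278 [0.42  0.133 0.005]
tray 0.96 242 204 [0.627 0.2   0.   ]
tray 0.34 482 189 [ 0.651 -0.466  0.   ]
tray 0.23 395 171 [ 0.706 -0.227  0.   ]
rack 0.88 387 195 [ 0.64  -0.203  0.   ]
rack 0.74 139 198 [0.65  0.482 0.   ]
rack_mouth 0.97 387 195 [ 0.639 -0.202  0.012]
rack_stop 0.69 388 195 [ 0.639 -0.204  0.012]
rack_stop 0.61 397 169 [ 0.71  -0.23   0.012]
rack_stop 0.5 228 199 [0.639 0.236 0.012]
shaker 0.76 327 287 [ 0.392 -0.03   0.   ]
woodblock 0.65 138 195 [0.656 0.485 0.   ]
harmonica 0.88 483 190 [ 0.65 -0.47  0.  ]
harmonica 0.26 242 204 [0.625 0.2   0.   ]
harmonica 0.22 140 195 [0.658 0.48  0.   ]
side [-0.238 -1.017  0.84 ]
blue_bar 0.78 297 196 [0.65  0.253 0.005]
blue_bar 0.5 420 255 [ 0.704 -0.221  0.005]
red_bar 0.62 253 235 [0.418 0.151 0.005]
tray 0.69 303 204 [0.637 0.208 0.   ]
rack 0.77 401 261 [ 0.651 -0.206  0.   ]
rack_mouth 0.82 403 256 [ 0.658 -0.205  0.012]
shaker 0.55 399 264 [ 0.639 -0.212  0.   ]
shaker 0.51 278 268 [ 0.385 -0.022  0.   ]
woodblock 0.79 258 174 [0.646 0.482 0.   ]
harmonica 0.97 483 315 [ 0.644 -0.476  0.   ]
```

```bash
python3 - <<'E'
import cv2
a=cv2.imread('pics/top0.png');b=cv2.imread('pics/side0.png')
cv2.imwrite('pics/t1.png',cv2.resize(a[130:310,110:510],(800,360),interpolation=cv2.INTER_CUBIC))
cv2.imwrite('pics/s1.png',cv2.resize(b[120:340,200:500],(800,587),interpolation=cv2.INTER_CUBIC))
cv2.imwrite('pics/t2.png',cv2.resize(a[150:240,340:440],(667,600),interpolation=cv2.INTER_CUBIC))
E
```

```text
(no output)
```

View pics/t1.png

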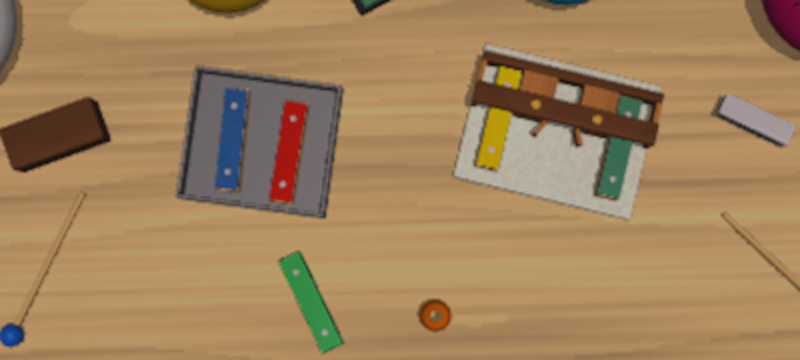

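View pics/s1.png

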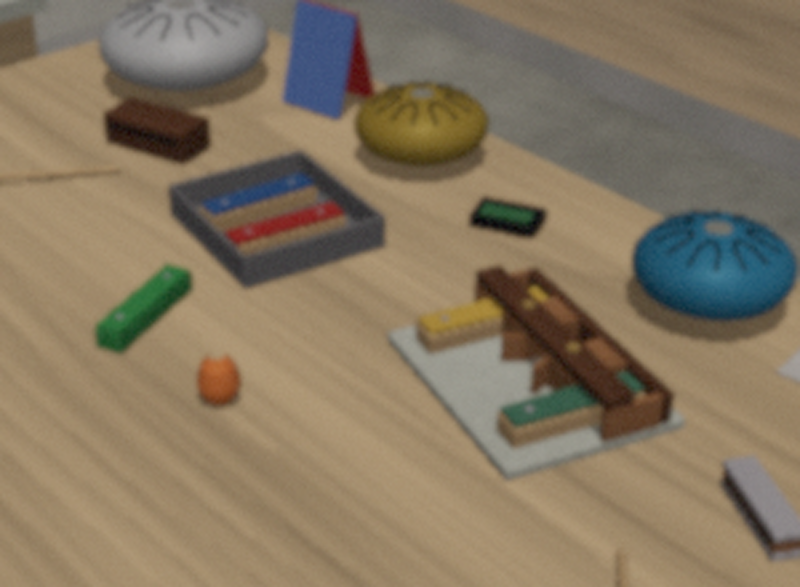

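View pics/t2.png

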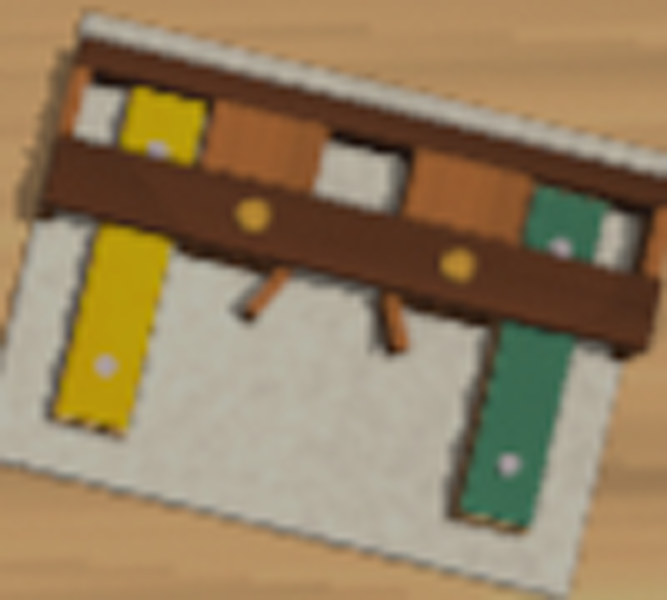

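The top view shows the blue bar in the tray's left half at about full-image (226,199), with red beside it at (255,205). The rack is on the right, turned by roughly -0.25 rad, and its empty lane sits between the flared guides. The loose bright-green bar at (265,280) is the look-alike. Next I'll fit the poses precisely.

```bash
cat > fit.py <<'E'
from h import *
def masks(img):
    hsv=cv2.cvtColor(img,cv2.COLOR_BGR2HSV); H,S,V=[hsv[...,i].astype(int) for i in range(3)]
    return dict(blue=(H>95)&(H<125)&(S>110)&(V>60),red=((H<6)|(H>174))&(S>170)&(V>90),
      yellow=(H>20)&(H<33)&(S>190)&(V>90),green=(H>65)&(H<88)&(S>90)&(V>50),
      white=(S<45)&(V>120))
def pts(p,m,roi,z):
    l,t,rr,b=roi; ys,xs=np.nonzero(m[t:b,l:rr]); 
    return np.array([back(p,x+l,y+t,z)[:2] for x,y in zip(xs,ys)])
def rect(P):
    (c,wh,a)=cv2.minAreaRect((P*1000).astype(np.float32))
    m=P.mean(0); _,_,vt=np.linalg.svd(P-m); d=vt[0]*np.sign(vt[0][0])
    q=(P-m)@np.array([d,[-d[1],d[0]]]).T
    return m,np.arctan2(d[1],d[0]),q.min(0),q.max(0),len(P),np.array(c)/1000,wh,a
E
python3 - <<'E'
from fit import *
p=imaging.snapshot('top');m=masks(p['image'])
print(p['camera_matrix'][0][0])
for n,roi,z in [('blue',(195,160,240,235),.033),('red',(235,160,285,240),.033),('yellow',(335,150,380,225),.040),('green',(400,160,450,240),.040)]:
    P=pts(p,m[n],roi,z); o=rect(P); print(n,[np.round(x,4).tolist() for x in o])
q=(m['white'][140:245,330:450]*255).astype(np.uint8)
for k,n in enumerate(['blue','red','yellow','green']): pass
full=np.zeros_like(p['image'])
for n,c in [('blue',(255,0,0)),('red',(0,0,255)),('yellow',(0,255,255)),('green',(0,255,0)),('white',(255,255,255))]: full[m[n]]=c
cv2.imwrite('pics/m.png',cv2.resize(full[140:250,190:455],(795,330),interpolation=cv2.INTER_NEAREST))
E
```

```text
552.2026559569085
blue [[0.6372, 0.2408], -0.1213, [-0.0661, -0.014], [0.0665, 0.0144], 486, [0.6374, 0.241], [28.3685, 132.598], 83.0432]
red [[0.6192, 0.1644], -0.1789, [-0.0669, -0.014], [0.0671, 0.0144], 490, [0.6194, 0.1646], [28.3702, 133.9818], 79.7147]
yellow [[0.651, -0.1191], -0.2697, [-0.061, -0.0148], [0.0752, 0.015], 406, [0.6578, -0.1209], [29.5213, 136.2684], 74.7449]
green [[0.6032, -0.2802], -0.2648, [-0.0562, -0.0134], [0.0762, 0.0136], 340, [0.6129, -0.2829], [26.9173, 132.3019], 74.4972]
```

View pics/m.png

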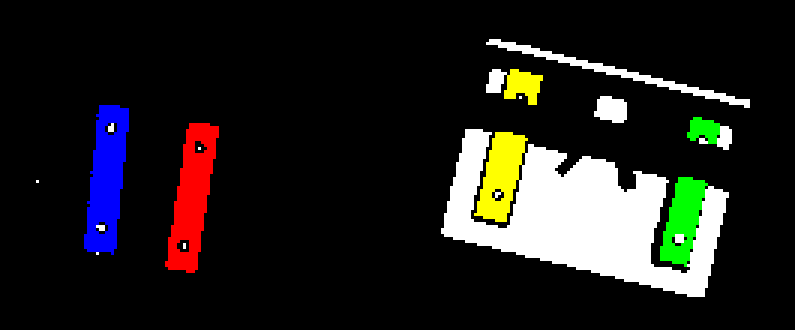

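```bash
cat >> fit.py <<'E'
def tool():
    from scipy.spatial.transform import Rotation as Ro
    s=telemetry.get_state(); return np.array(s['tool_pos']),Ro.from_quat(s['eef_rot']).as_matrix(),s
def plan(target,yaw):
    """bar yaw wanted -> shift in tool axes, tool yaw deg"""
    x,R,s=tool(); cur=np.arctan2(R[1,1],R[0,1]); w=yaw+np.pi/2
    d=(w-cur+np.pi/2)%np.pi-np.pi/2
    print('t',s['clock'],'tcp',np.round(x,4),'tilt',np.round(R[:,2],3),'open',s['opening'],'shift',np.round(R.T@(np.array(target)-x),4),'turn',round(-np.degrees(d),2))
E
python3 - <<'E'
from fit import *
p=imaging.snapshot('side');m=masks(p['image'])
full=np.zeros_like(p['image'])
for n,c in [('blue',(255,0,0)),('yellow',(0,255,255)),('green',(0,255,0))]: full[m[n]]=c
for n,roi,z in [('blue',(268,180,325,205),.033),('red',(280,190,335,215),.033)]:
    P=pts(p,m[n],roi,z); o=rect(P); print(n,[np.round(x,4).tolist() for x in o])
# overlay rack model on both cameras
c=np.array([.63535,-.2019]);yaw=-.269
d=np.array([np.cos(yaw),np.sin(yaw)]);e=np.array([-d[1],d[0]])
o=c+.01*d; print('rack origin',o)
def W(x,y,z): return np.r_[o+x*d+y*e,z]
b=imaging.snapshot('top')
outs=[]
for pp,(l,t,rr,bb) in ((b,(340,145,440,245)),(p,(340,210,460,300))):
    im=cv2.resize(pp['image'],None,fx=4,fy=4,interpolation=cv2.INTER_CUBIC)
    def box(x0,x1,y0,y1,z,col):
        q=np.array([(proj(pp,W(x,y,z))+.5)*4 for x,y in ((x0,y0),(x1,y0),(x1,y1),(x0,y1))])
        cv2.polylines(im,[q.astype(int)],True,col,1)
    box(-.1,.09,-.125,.125,.012,(255,0,255))
    for y in(-.084,.084): box(-.08,.06,y-.016,y+.016,.04,(255,255,0))
    box(0,.03,-.125,.125,.06,(0,0,255)); box(0,.06,-.0185,.0185,.012,(0,255,0));box(.06,.074,-.125,.125,.046,(255,255,255))
    outs.append(im[t*4:bb*4,l*4:rr*4])
cv2.imwrite('pics/o1.png',outs[0]);cv2.imwrite('pics/o2.png',outs[1])
gb=np.array([.6373,.241])-.035*np.array([np.cos(-.121),np.sin(-.121)])
print(gb); plan([*gb,.1],-.121)
E
```

```text
blue [[0.6352, 0.2388], -0.1251, [-0.0643, -0.0132], [0.0679, 0.0158], 159, [0.6372, 0.24], [28.945, 132.1855], 83.1664]
red [[0.6135, 0.1594], -0.1954, [-0.0643, -0.012], [0.0681, 0.0131], 142, [0.6156, 0.1598], [24.9983, 132.3382], 79.5205]
rack origin [ 0.64499037 -0.20455768]
[0.60255591 0.24522467]
t 1.15 tcp [0.2183 0.5857 0.2387] tilt [ 0.  0. -1.] open 1.003650360453129 shift [-0.479  -0.1848  0.1387] turn -13.51
```

View pics/o1.png

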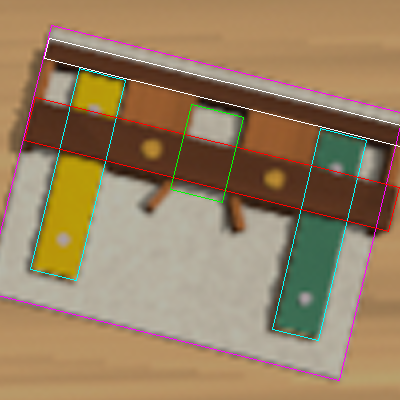

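View pics/o2.png

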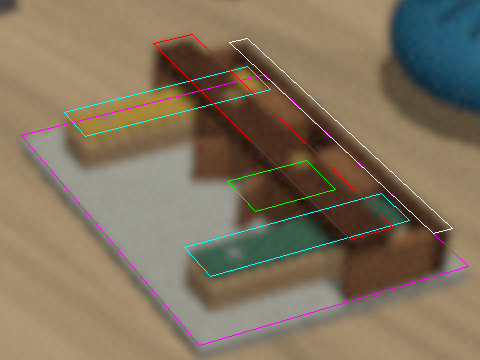

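The model overlay matches the rack well in the top view, and in the side view it's within about 1 px. Both cameras agree on the blue bar, with centre (0.637, 0.240) and yaw -0.122. I'll move above the grasp point, 35 mm behind the bar's centre, with the jaws half closed.

```bash
python3 -m creep '[[110,-0.06,-0.023,0,-4],[110,-0.115,-0.045,0,-8],[110,-0.17,-0.066,0,-13.5],[110,-0.225,-0.087,0,-13.5],[110,-0.28,-0.108,0.02,-13.5],[110,-0.335,-0.13,0.04,-13.5],[110,-0.39,-0.15,0.07,-13.5],[110,-0.44,-0.17,0.1,-13.5],[110,-0.479,-0.185,0.12,-13.5],[110,-0.479,-0.185,0.14,-13.5]]' 40; python3 - <<'E'
from fit import *
plan([.6026,.2447,.009],-.122)
E
```

```text
clock: 2.4
tool_pos: [0.6061, 0.2397, 0.0975]
eef_rot: [0.064, 0.998, -0.001, 0.001]
contact_force: [-1.3, -0.6, 0.6]
opening: 0.568
t 2.4 tcp [0.6061 0.2397 0.0975] tilt [ 0.002 -0.003 -1.   ] open 0.5683237442987102 shift [0.0044 0.0048 0.0884] turn -0.4
```

```bash
python3 -m creep '[[110,0,0,0,0],[110,0,0,0,0]]'; python3 - <<'E'
from fit import *
plan([.6026,.2447,.009],-.122)
p=shot('side','s3.png');cv2.imwrite('pics/s3.png',cv2.resize(p['image'][120:260,220:380],(800,700))[:600])
E
```

```text
clock: 2.65
tool_pos: [0.6017, 0.2473, 0.0996]
eef_rot: [0.059, 0.998, 0.001, 0.0]
contact_force: [-0.4, -0.1, 0.3]
opening: 0.568
t 2.65 tcp [0.6017 0.2473 0.0996] tilt [ 0.     0.002 -1.   ] open 0.5677232790238342 shift [-0.0012 -0.0026  0.0906] turn 0.2
```

View pics/s3.png

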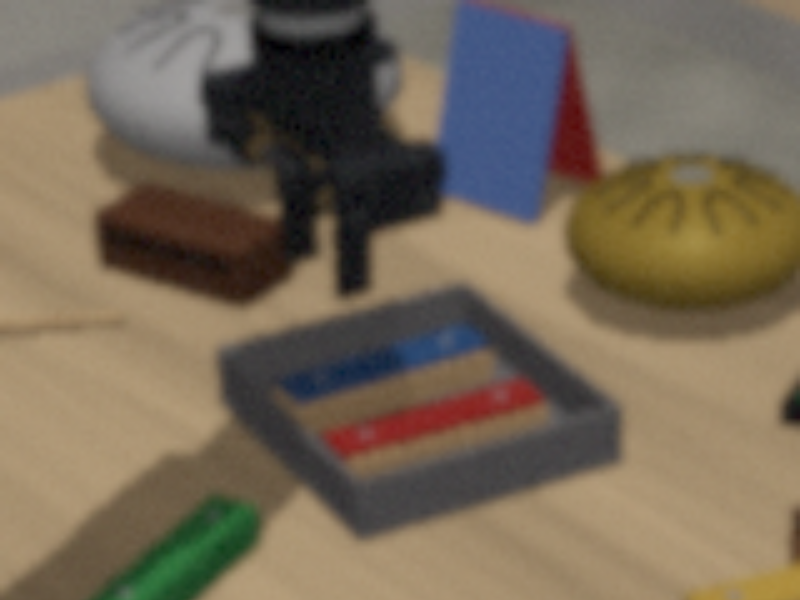

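The jaws are above the near part of the blue bar, at about (290,170), and clear of the red bar. Going down.

```bash
python3 -m creep '[[110,0,0,0.03,0],[110,0,0,0.055,0],[110,0,0,0.075,0],[110,0,0,0.085,0],[110,0,0,0.089,0],[110,0,0,0.089,0],[110,0,0,0.089,0]]'; python3 - <<'E'
from fit import *
plan([.6026,.2447,.009],-.122)
p=shot('side','s4.png');cv2.imwrite('pics/s4.png',cv2.resize(p['image'][120:260,220:380],(800,700))[100:])
E
```

```text
clock: 3.58
tool_pos: [0.603, 0.2453, 0.0105]
eef_rot: [0.061, 0.998, 0.0, 0.001]
contact_force: [0.2, 0.0, -0.8]
opening: 0.568
t 3.575 tcp [0.603  0.2453 0.0105] tilt [ 0.001  0.001 -1.   ] open 0.5675039242596638 shift [ 0.0004 -0.0006  0.0015] turn 0.04
```

View pics/s4.png

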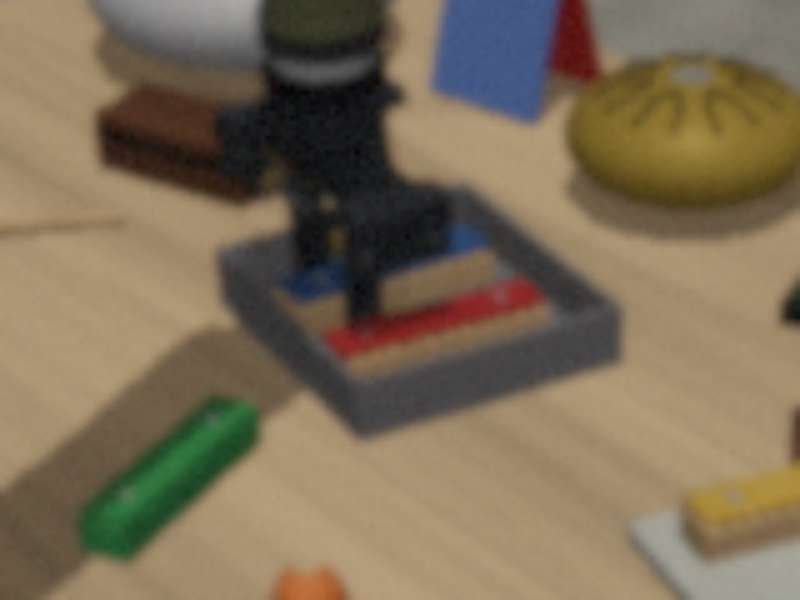

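The fingers are on either side of the blue bar, near the rear. I'll close and lift.

```bash
python3 -m creep '[[255,0,0,0.001,0],[255,0,0,0.001,0],[255,0,0,0.001,0],[255,0,0,0.001,0],[255,0,0,0.001,0],[255,0,0,0.001,0],[255,0,0,-0.01,0],[255,0,0,-0.03,0],[255,0,0,-0.06,0],[255,0,0,-0.09,0]]' 45;  python3 -m creep '[[255,0,0,-0.04,0],[255,0,0,-0.04,0],[255,0,0,-0.04,0]]'; python3 - <<'E'
from fit import *
c=np.array([.6354,-.2019]);y=-.269;d=np.array([np.cos(y),np.sin(y)])
g=c-.035*d; print('home grip',g)
s=g-.095*d; plan([*s,.1],y)
p=shot('side','s5.png');cv2.imwrite('pics/s5.png',cv2.resize(p['image'][100:260,220:380],(600,600)))
p=shot('top','t5.png');cv2.imwrite('pics/t5.png',cv2.resize(p['image'][140:260,180:300],(600,600)))
E
```

```text
clock: 4.88
tool_pos: [0.6027, 0.2452, 0.1019]
eef_rot: [0.06, 0.998, 0.0, 0.0]
contact_force: [0.1, -0.4, -1.0]
opening: 0.364
clock: 5.25
tool_pos: [0.6022, 0.2447, 0.14]
eef_rot: [0.061, 0.998, -0.0, -0.0]
contact_force: [-0.0, -0.2, -1.6]
opening: 0.359
home grip [ 0.6016587  -0.19259814]
t 5.25 tcp [0.6022 0.2447 0.14  ] tilt [-0. -0. -1.] open 0.35949603020295096 shift [ 0.0416 -0.4202  0.0401] turn 8.47
```

View pics/s5.png

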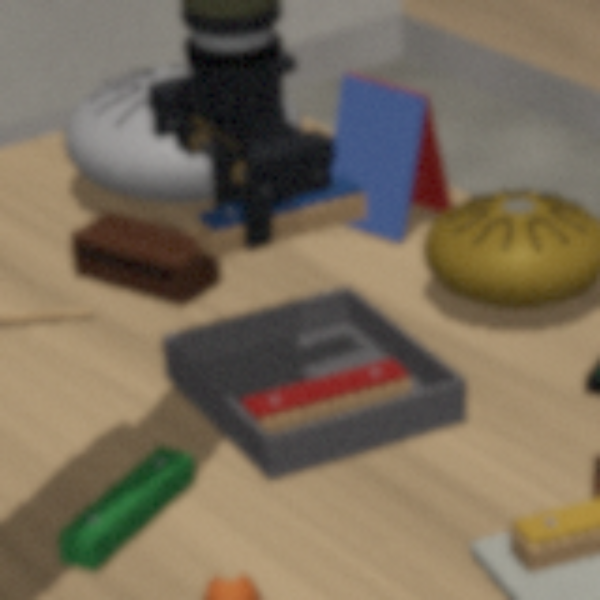

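View pics/t5.png

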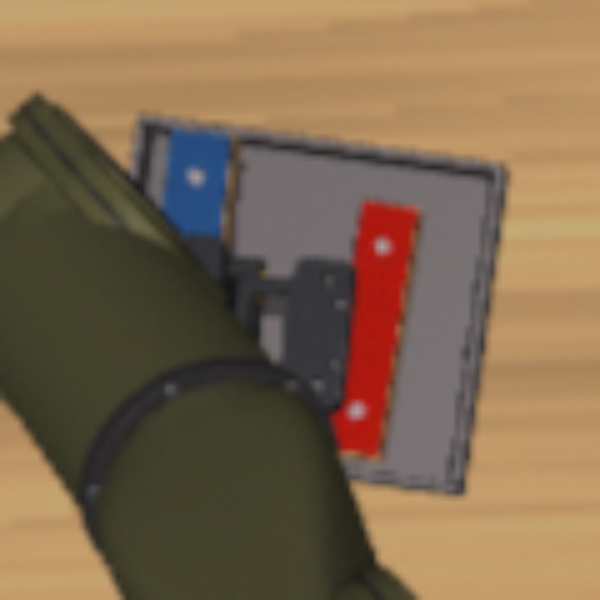

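The bar is held level, and red is undisturbed. I'll carry it to in front of the mouth.

```bash
python3 -m creep '[[255,0.005,-0.045,0,1],[255,0.01,-0.09,0,2],[255,0.015,-0.135,0,3],[255,0.02,-0.18,0,4],[255,0.025,-0.225,0,5],[255,0.03,-0.27,0,6],[255,0.034,-0.315,0,7],[255,0.038,-0.36,0,8],[255,0.0416,-0.4,0,8.5],[255,0.0416,-0.42,0.01,8.5]]'; python3 -m creep '[[255,0,0,0.03,0],[255,0,0,0.05,0],[255,0,0,0.05,0],[255,0,0,0.05,0],[255,0,0,0.05,0]]'; python3 - <<'E'
from fit import *
c=np.array([.6354,-.2019]);y=-.269;d=np.array([np.cos(y),np.sin(y)])
s=c-.13*d; plan([*s,.02],y)
p=shot('top','t6.png');cv2.imwrite('pics/t6.png',cv2.resize(p['image'][145:245,330:450],(720,600)))
m=masks(p['image'])
z=tool()[0][2]-.0045+.028
P=pts(p,m['blue'],(350,150,420,225),z); print([np.round(x,4).tolist() for x in rect(P)])
p=shot('side','s6.png');cv2.imwrite('pics/s6.png',cv2.resize(p['image'][190:310,330:470],(700,600)))
E
```

```text
clock: 6.6
tool_pos: [0.5095, -0.1694, 0.1289]
eef_rot: [0.136, 0.991, -0.0, -0.0]
contact_force: [0.2, 0.2, -1.4]
opening: 0.356
clock: 7.22
tool_pos: [0.5111, -0.1666, 0.0804]
eef_rot: [0.134, 0.991, 0.0, 0.001]
contact_force: [-0.9, 0.6, -1.3]
opening: 0.358
t 7.225 tcp [ 0.5111 -0.1666  0.0804] tilt [ 0.001  0.    -1.   ] open 0.3582609218344995 shift [ 0.0009 -0.001   0.0604] turn -0.0
[[0.5921, -0.1866], -0.4886, [-0.0238, -0.0161], [0.0202, 0.0161], 143, [0.5898, -0.1869], [27.524, 40.8457], 74.2323]
```

View pics/t6.png

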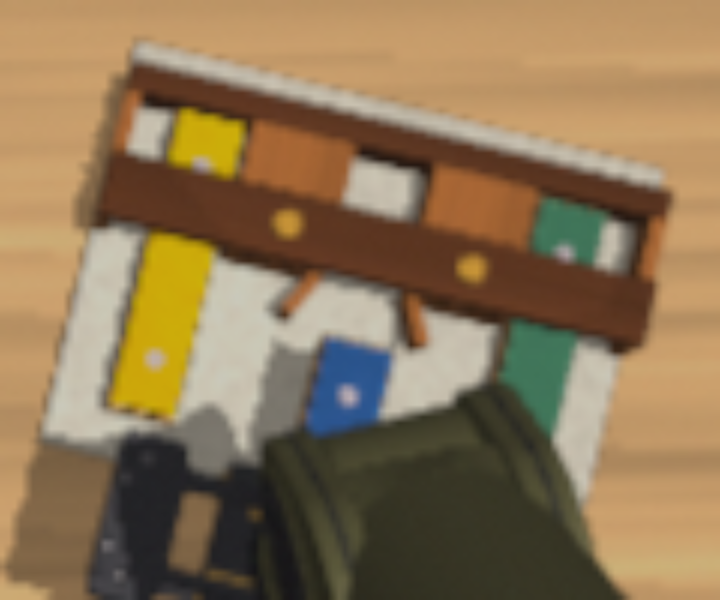

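View pics/s6.png

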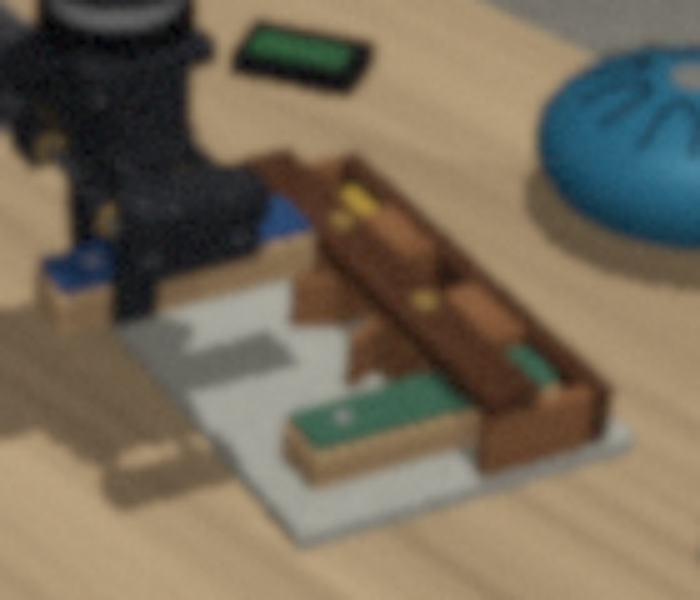

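```bash
python3 -m creep '[[255,0,-0.001,0.02,0],[255,0,-0.001,0.04,0],[255,0,-0.001,0.053,0],[255,0,-0.001,0.059,0],[255,0,-0.001,0.061,0],[255,0,-0.001,0.061,0],[255,0,-0.001,0.061,0]]'; python3 - <<'E'
from fit import *
c=np.array([.6354,-.2019]);y=-.269;d=np.array([np.cos(y),np.sin(y)])
s=c-.13*d; plan([*s,.0165],y); plan([*(c-.035*d),.0165],y)
p=shot('top','t7.png');cv2.imwrite('pics/t7.png',cv2.resize(p['image'][145:245,330:450],(720,600)))
m=masks(p['image'])
P=pts(p,m['blue'],(350,150,420,225),.041); o=rect(P);print([np.round(x,4).tolist() for x in o], (o[5]-c)@[-d[1],d[0]])
p=shot('side','s7.png');cv2.imwrite('pics/s7.png',cv2.resize(p['image'][190:310,330:470],(700,600)))
E
```

```text
clock: 8.2
tool_pos: [0.5105, -0.1679, 0.0191]
eef_rot: [0.134, 0.991, 0.0, 0.0]
contact_force: [0.9, -0.1, -1.8]
opening: 0.359
t 8.2 tcp [ 0.5105 -0.1679  0.0191] tilt [ 0.001 -0.    -1.   ] open 0.3594115571718237 shift [0.0006 0.0004 0.0026] turn -0.04
t 8.2 tcp [ 0.5105 -0.1679  0.0191] tilt [ 0.001 -0.    -1.   ] open 0.3594115571718237 shift [-0.0944  0.0005  0.0027] turn -0.04
[[0.59, -0.1878], -0.5267, [-0.0251, -0.0163], [0.0213, 0.0157], 140, [0.5882, -0.1877], [28.0842, 43.3525], 74.2416] 0.0011151492045229658
```

View pics/t7.png

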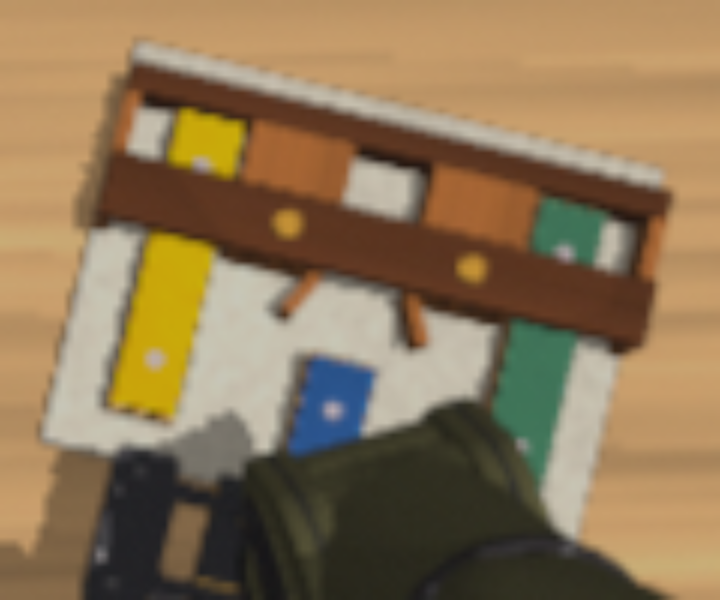

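View pics/s7.png

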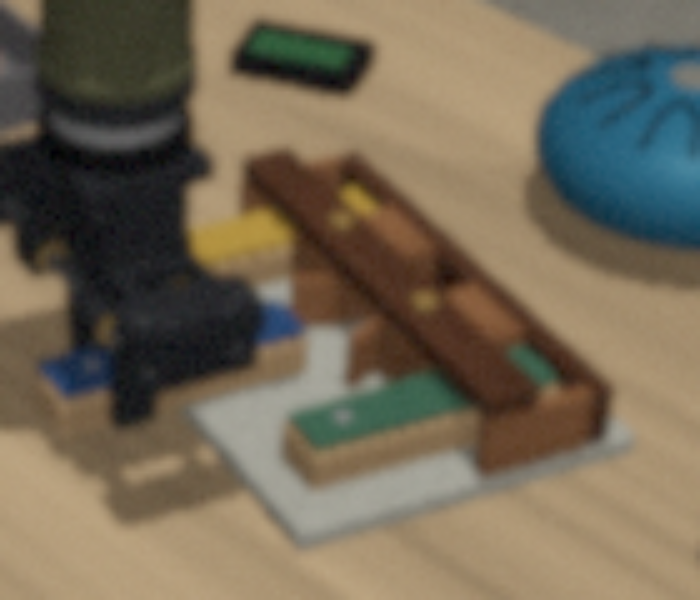

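The bar is aligned with the lane to about 1 mm and hovers about 2 mm above the deck. I'll slide it in slowly.

```bash
python3 -m creep '[[255,-0.005,0,0,0],[255,-0.012,0,0.0005,0],[255,-0.019,0,0.001,0],[255,-0.026,0,0.001,0],[255,-0.033,0,0.001,0],[255,-0.04,0,0.001,0],[255,-0.047,0,0.001,0],[255,-0.053,0,0.001,0],[255,-0.056,0,0.001,0],[255,-0.056,0,0.001,0]]'; python3 - <<'E'
from fit import *
c=np.array([.6354,-.2019]);y=-.269;d=np.array([np.cos(y),np.sin(y)])
plan([*(c-.035*d),.0165],y)
p=shot('top','t8.png');cv2.imwrite('pics/t8.png',cv2.resize(p['image'][145:245,330:450],(720,600)))
p=shot('side','s8.png');cv2.imwrite('pics/s8.png',cv2.resize(p['image'][190:310,330:470],(700,600)))
E
```

```text
clock: 9.55
tool_pos: [0.5643, -0.1828, 0.0177]
eef_rot: [0.134, 0.991, 0.0, 0.0]
contact_force: [-0.4, 0.1, -0.8]
opening: 0.359
t 9.55 tcp [ 0.5643 -0.1828  0.0177] tilt [ 0.  0. -1.] open 0.3588786409145035 shift [-0.0386  0.0005  0.0012] turn -0.03
```

View pics/t8.png

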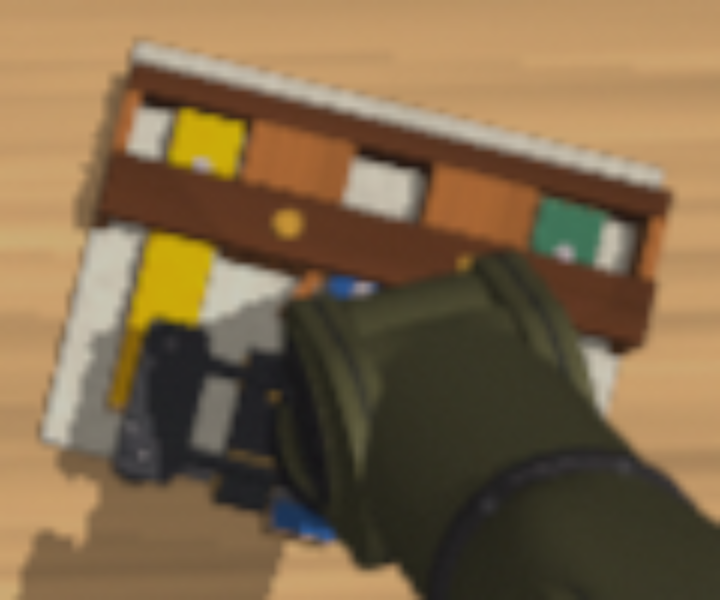

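View pics/s8.png

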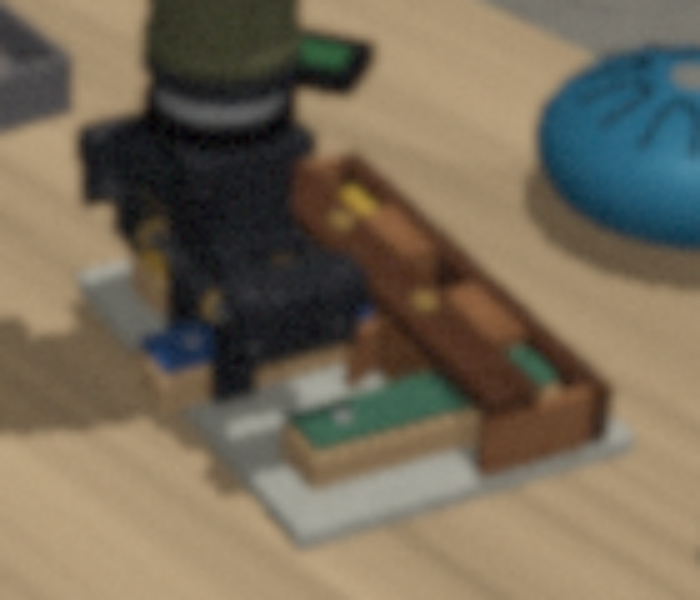

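The nose is under the beam and contact forces are negligible. Continuing.

```bash
python3 -m creep '[[255,-0.006,0,0,0],[255,-0.012,0,0.0003,0],[255,-0.018,0,0.0003,0],[255,-0.024,0,0.0005,0],[255,-0.029,0,0.0005,0],[255,-0.033,0,0.0005,0],[255,-0.035,0,0.0005,0],[255,-0.035,0,0.0005,0]]'; python3 -m creep '[[255,-0.0015,0,0,0],[255,-0.003,0,0,0],[255,-0.003,0,0,0]]' ; python3 - <<'E'
from fit import *
c=np.array([.6354,-.2019]);y=-.269;d=np.array([np.cos(y),np.sin(y)])
plan([*(c-.035*d),.0165],y)
p=shot('top','t9.png');cv2.imwrite('pics/t9.png',cv2.resize(p['image'][145:245,330:450],(720,600)))
E
```

```text
clock: 10.65
tool_pos: [0.5979, -0.192, 0.0172]
eef_rot: [0.134, 0.991, 0.0, -0.0]
contact_force: [-0.5, -0.0, -1.9]
opening: 0.359
clock: 11.02
tool_pos: [0.6008, -0.1929, 0.0172]
eef_rot: [0.134, 0.991, 0.0, 0.0]
contact_force: [0.1, -0.9, -1.7]
opening: 0.36
t 11.025 tcp [ 0.6008 -0.1929  0.0172] tilt [ 0.  0. -1.] open 0.3602008297328818 shift [-0.0007  0.0005  0.0007] turn -0.03
```

View pics/t9.png

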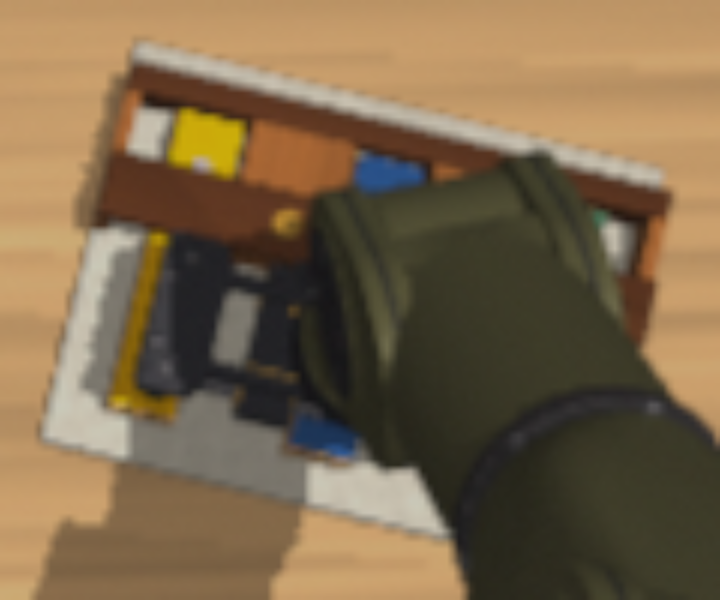

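```bash
for i in 1; do python3 -m creep '[[255,-0.001,0,0,0],[255,-0.002,0,0,0],[255,-0.002,0,0,0]]'; done; python3 -m creep '[[255,-0.001,0,0,0],[255,-0.002,0,0,0],[255,-0.002,0,0,0]]'
```

```text
clock: 11.45
tool_pos: [0.6008, -0.193, 0.0168]
eef_rot: [0.134, 0.991, 0.0, -0.002]
contact_force: [-3.9, 1.0, 0.2]
opening: 0.36
clock: 11.82
tool_pos: [0.6009, -0.193, 0.0166]
eef_rot: [0.134, 0.991, 0.0, -0.004]
contact_force: [-8.3, 2.7, 4.0]
opening: 0.36
```

The tool has stopped, with 9 N pushing back along the lane, so the bar is against the stop. I'll release, then go straight up.

```bash
python3 -m creep '[[110,0,0,0,0],[110,0,0,0,0],[110,0,0,0,0],[110,0,0,0,0],[110,0,0,-0.01,0],[110,0,0,-0.03,0],[110,0,0,-0.06,0],[110,0,0,-0.1,0],[110,0.03,0,-0.14,0],[110,0.06,0,-0.18,0]]';  python3 -m creep '[[110,0.04,0.05,0,0],[110,0.08,0.1,0,0],[110,0.1,0.15,0,0],[110,0.1,0.2,0,0],[110,0.1,0.2,0,0]]'; python3 - <<'E'
from fit import *
c=np.array([.6354,-.2019]);y=-.269;d=np.array([np.cos(y),np.sin(y)])
p=shot('top','t10.png');cv2.imwrite('pics/t10.png',cv2.resize(p['image'][145:245,330:450],(720,600)))
m=masks(p['image'])
for n,roi in [('blue',(350,150,420,235)),('yellow',(335,150,380,225)),('green',(400,160,450,240))]:
    o=rect(pts(p,m[n],roi,.04)); 
    print(n,[np.round(x,4).tolist() for x in o[5:]],'rack along/across',np.round([(o[5]-c)@d-.01,(o[5]-c)@[-d[1],d[0]]],4))
p=shot('side','s10.png');cv2.imwrite('pics/s10.png',cv2.resize(p['image'][190:310,330:470],(700,600)))
E
```

```text
clock: 13.08
tool_pos: [0.5464, -0.1778, 0.1999]
eef_rot: [0.134, 0.991, -0.0, 0.001]
contact_force: [-0.2, -0.1, 1.0]
opening: 0.571
clock: 13.7
tool_pos: [0.505, 0.0471, 0.1991]
eef_rot: [0.13, 0.991, 0.002, 0.002]
contact_force: [-0.1, -0.5, 0.4]
opening: 0.568
blue [[0.6359, -0.2011], [29.1141, 134.3796], 73.88] rack along/across [-0.0097  0.0009]
yellow [[0.6578, -0.1211], [29.4863, 136.2686], 74.3377] rack along/across [-0.0099  0.0838]
green [[0.6129, -0.2829], [26.9173, 132.3019], 74.4972] rack along/across [-0.0102 -0.0841]
```

View pics/t10.png

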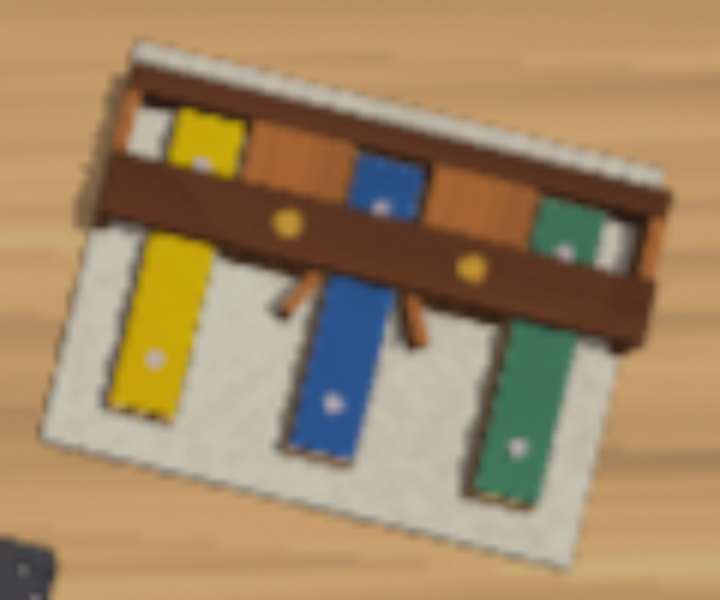

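View pics/s10.png

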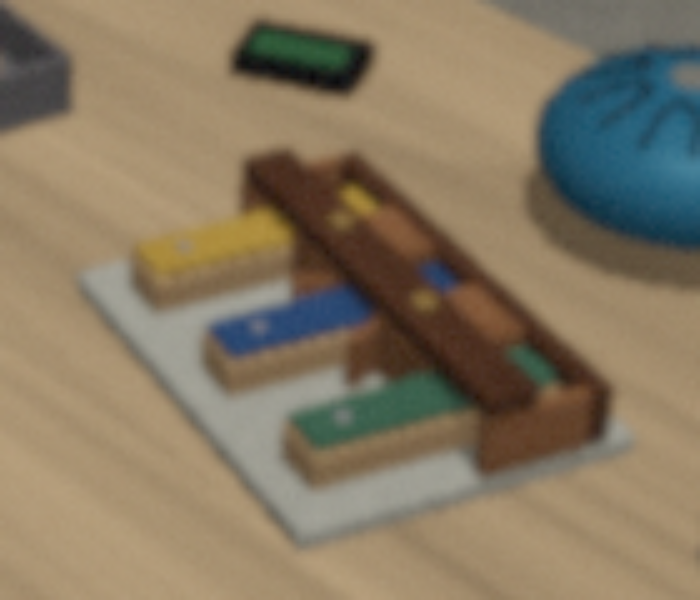

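The blue bar lies flat and in line with its neighbours, at rack x of about -9.7 mm and y +0.9 mm. I'll check that nothing else moved, then hand in.

```bash
python3 -m creep '[[110,0,0,0,0],[110,0,0,0,0],[110,0,0,0,0],[110,0,0,0,0]]'; python3 - <<'E'
from fit import *
p=shot('side','side_end.png'); a=cv2.imread('pics/side0.png'); d=cv2.absdiff(a,p['image']).max(2)
d=cv2.medianBlur(d,5)
n,l,s,_=cv2.connectedComponentsWithStats((d>40).astype(np.uint8)); print([x.tolist() for x in s[1:] if x[4]>15])
cv2.imwrite('pics/end.png',p['image'])
E
```

```text
clock: 14.3
tool_pos: [0.5036, 0.0411, 0.1972]
eef_rot: [0.135, 0.991, -0.0, -0.0]
contact_force: [-0.7, 0.3, -0.3]
opening: 0.567
[[55, 0, 158, 154, 12757], [249, 0, 74, 183, 6557], [81, 107, 11, 17, 156], [67, 125, 22, 31, 405], [134, 153, 11, 5, 47], [141, 162, 5, 8, 32], [100, 175, 8, 3, 17], [87, 182, 39, 18, 400], [286, 188, 22, 9, 85], [139, 192, 25, 95, 1361], [60, 204, 18, 46, 225], [162, 221, 158, 84, 3303], [415, 243, 5, 5, 16], [371, 248, 32, 21, 430]]
```

View pics/end.png

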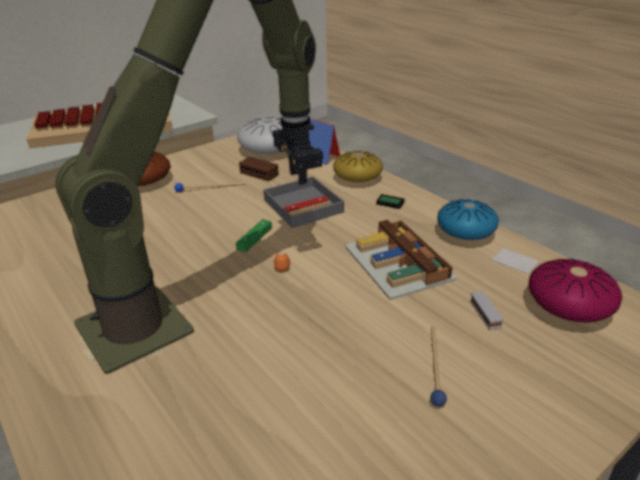

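The only changes are the arm and its shadow, the emptied place in the tray, and the filled lane. The red bar, shaker, mallets, woodblock, harmonica and green look-alike are all where they were.

```bash
python3 -c "
from plant import r
print(r.finish_job())"
```

```text
the job is handed in; nothing more can be done
None
```

The blue chime bar is in the rack's middle lane, against the stop and lying flat. I let go of it, moved the gripper clear and handed the job in at about 14.3 s.

- **Seating:** I gripped the bar behind its centre and slid it in under the beam. It stopped against the rail with about 9 N pushing back.
- **Position:** The last top picture puts its centre at rack x ≈ -9.7 mm and y ≈ +0.9 mm; home is -10 and 0. It is in line with the yellow and green bars, and the side view shows it flat.
- **Other things:** Comparing the side picture before and after shows only the arm and its shadow, the emptied place in the tray and the filled lane. The red bar is still in the tray.

**Disagreements:**
- The bars in the tray measured about 78 mm apart rather than 84, and about 3° out of parallel.
- The side camera's view of the rack was off from my fit by about 1 pixel (roughly 3 mm). I worked from the top camera.

No check failed.

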